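Set the coffee grinder for the airpots

ROBOT

A 7-joint arm with a two-finger parallel gripper is mounted at the origin on the work surface. World frame = base frame: x ahead of the robot, y to its left, z up, the work surface at z = 0. Lengths are in m, angles in rad, forces in N, time in s.
With the tool pointing down it reaches from about 0.425 to 0.825 m from the base axis. Payload 3.6 kg.
Tool frame: the origin (TCP) lies midway between the tips of the shut fingers; the grasp point (between the pads) lies 19 mm behind it (arm.grip_point_offset is the z of the grasp point in the tool frame, in m); z points along the fingers, y is the direction in which the jaws open and shut (so a half turn about z gives the same grasp; the last joint's range is limited). The gripper opens to 93 mm and grips with 3 to 60 N. Pads are 15 mm wide; open, the fingers measure 128 mm over their backs; the gripper's body (75 mm by 188 mm) begins 65 mm behind the grasp point.
Start: joints at [-1.2, 0.615, -0.013, 1.423, 0.008, 1.103, -0.04], TCP at [0.251, 0.599, 0.219] pointing down, gripper open.
Joint ranges: [-3.12, 3.12], [-0.3, 2.06], [-1.34, 1.32], [0.26, 2.42], [-1.36, 4.5], [0.01, 1.98], [-2.84, 2.84]. Speed limits (rad/s): [2.79, 2.79, 3.14, 3.14, 3.14, 3.14, 3.14].

INTERFACE

Orientations are given as a unit quaternion [x, y, z, w].
In Python, from cell import arm, vision gives the robot as it stands. The module is installed in compiled form; this text tells all that it offers.
- The arm moves only by the tool step_arm, never from a script. Its argument "motion" is a list of rows, each a list of 7 numbers: the shift along the tool's x, y, z in mm, then the turn, a rotation vector about the tool's x, y, z in units of 6 degrees (1.0 is 6 degrees), then the opening, from 0 (shut) to 1 (fully open). In form: [[dx, dy, dz, ax, ay, az, fingers], ...]. A call has 1 to 8 rows; each row shifts and turns the pose as measured when the row begins, along the tool's axes as they then stand; what a row does not reach is not made up. A row lasts 1/10 s, in which the tool goes at most 50 mm and 8.59 degrees, less where a joint would pass 70% of its speed; a pose out of reach is approached as far as the arm can. A call is refused whole if a number of a shift passes 50 or a number of a turn 1, either way. A call with a gripper value outside its range is refused whole. The fingers move at their own pace and stop on an object; "squeeze" is the grip in N (left out, the last holds). Time passes only in rows, so rows that do not move let the fingers close. It gives the time, the measured TCP pose, the force and the opening at its end, in the units of the state.
- arm.state(): the state, without advancing time (a new reading comes with each control period).
- vision.get_image(name): name is "side" or "top" or "wrist"; returns a dict with "frame" (420x560x3 uint8, red, green, blue), "z_map" (420x560 float32, m along the optical axis (not along the pixel's ray), 0 where there is no reading), "K" (3x3 intrinsics, pixels), "dist_coeffs" ([k1, k2, p1, p2, k3] as OpenCV has them; the pictures are not rectified), "R" (3x3) and "t" (3): a world point X has camera coordinates R X + t. Camera axes: x right, y down, z forward; pixel columns grow to the right and rows downward; lengths in m; the calibration is good to about 2 mm. A picture is of the moment at which its call begins.
- arm.hand_in(): hands the job in, once; it reports no verdict.
The state is a dict: "time": time; "qpos": joint angles; "joint_velocities": joint speeds; "joint_efforts": joint torques, N m; "ee_pos": TCP position; "ee_rot": TCP orientation; "contact_force": force on the tool from outside, world axes, zero at the start; "torque": the same for the moment, N m; "opening": finger opening in m.
Only numpy, scipy, OpenCV 4.12 (cv2) and the standard library are available. Lean on these libraries where they do the work, as an engineer would, in place of code of your own. Each camera call takes 0.05 s, during which the arm holds its last target. There are 200 camera calls.

TASK

Get the coffee grinder ready for a batch for the airpots: squeeze the two tabs on its clear lid together to unclip it, lift the lid off and set it down gently, right way up and flat, on the steel tray. Then turn the coarseness dial that was under it to the seventh click from the fine stop (the fine stop itself counts as zero) and let go of it; leave the lid off for the beans, and leave the cups, jars and other things where they stand.

Things in the scene. Friction and masses are not known exactly. Their poses are not given: they have to be found in the camera images.
- grinder: Coffee grinder, fixed: black foot 182 x 126 mm, black motor column at its back, steel burr head 124 mm in diameter with a flat deck 180 mm above the table; a collar 9 mm high, 104 mm in diameter stands on the deck. Origin on the head's vertical axis at table height; z up; x points to its back. A loose cup stands on the foot at x -44 mm. Lid and dial are centred on the axis.
- lid_tabs (a point): Loose clear lid (160 g): a round cap 114 mm wide, 51 mm high, open below, with two upright black finger tabs on its flat top. This point: on its axis, half-way up the tabs, 68 mm above its lower rim, on which it stands flat. z up. Tabs at +y and -y, each 32 mm wide along x and 5 mm thick, from 51 to 85 mm above the rim, outer faces 62 mm apart. Clipped on, it must rise 45 mm to clear the dial.
- tab_plus (a joint): Inward slide of the lid's +y tab, 0 free to 0.006 m squeezed home (3 to 7 N of spring); with both home they measure 50 mm over their outer faces. Each tab has a hook inside that catches 3.5 mm under the grinder's collar: until both are squeezed nearly home the lid can neither rise nor turn; held so, it lifts straight up by the tabs.
- tab_minus (a joint): Inward slide of the lid's -y tab, the same.
- dial_grip (a point): Coarseness dial on the grinder's axis, under the lid: disc 62 mm wide, 8 mm high, with an upright black bar across it to grip, 57 mm long, 14 mm thick, from 8 to 42 mm above the deck. This point: on the axis, 32 mm above the deck. x points along the bar to its index end (9 mm thick over the last 7 mm, white line on top); z up. It turns with the dial.
- dial (a joint): Angle of the dial, rad: 0 at the fine stop, growing anticlockwise from above (coarser) to 3.84 at the coarse stop. A detent every 20 degrees (0.349 rad), eleven clicks from stop to stop, about 0.2 N m to turn past each; let go, it falls into the nearest. The seventh click is 2.443 rad.
- lid_seat (a point): Middle of the grinder's deck, 180 mm above the table, axes as the grinder's. Round the dial are twelve white dots, one per detent, growing from fine to coarse, with a short white bar outside the first and the last. The index end of the dial points at 70 degrees from x (anticlockwise from above) at the fine stop, at 210 degrees at the seventh click.
- tray: Stainless steel serving tray, fixed on the table, 240 mm (x) by 320 mm (y) over all, floor 4 mm thick, wall 4 mm thick, rim 22 mm high. Origin at its centre at table height; z up. A loose mug (80 mm wide, 92 mm high) stands on it at y about +100 mm; the -y half is free.
- tray_free (a point): Middle of the free part of the tray's floor, on the floor's upper face (4 mm above the table), 55 mm to the tray's -y side of its centre.
- cup: Loose steel grounds cup on the grinder's foot, 62 mm wide, 68 mm high; to be left alone.
- mug: Loose white mug on the tray, 80 mm wide, 92 mm high, handle towards the tray's -x; to be left alone.
- tin: Loose dark steel coffee tin, 86 mm wide, 140 mm high, at the back of the table; to be left alone.
- scoop: Loose spoon, 170 mm long, lying on the right; to be left alone.
- cups: Loose stack of paper cups, 82 mm wide, 164 mm high, on the left; to be left alone.
- jar: Loose glass jar, 76 mm wide, 120 mm high, on the right; to be left alone.

How it is judged:
On the way, in this order (a step that is already met when the one before it is completed fails the run):
1. the lid is unclipped and lifted clear of the dial (distance between lid_tabs and grinder above 0.3 m), for 0.1 s.
2. the lid stands flat and right way up on the tray, let go (z of lid_tabs in the frame of tray_free between 0.065 and 0.071 m and angle between lid_tabs's own z axis and vertical below 0.06 rad and horizontal distance between lid_tabs and tray below 0.13 m and contact force between lid and the fingers below 0.1 N), for 0.2 s.
3. the dial stands in the seventh detent from the fine stop (value of joint dial between 2.343 and 2.543 rad), for 0.2 s.
At the end, for the whole second after the job is handed in: The dial rests in the seventh detent from the fine stop (within 0.1 rad of 2.443 rad), and the lid stands at rest on the tray's floor, right way up and flat (within 3 mm of the floor, tilt under 0.06 rad, its axis within 130 mm of the tray's centre), everything let go (all of step 3 and z of lid_tabs in the frame of tray_free between 0.065 and 0.071 m and angle between lid_tabs's own z axis and vertical below 0.06 rad and horizontal distance between lid_tabs and tray below 0.13 m and linear speed of lid below 0.02 m/s); the robot touches nothing.
It fails at once if the lid is dropped or pressed hard on the tray (over 60 N) (contact force between lid and tray above 60 N).
It fails at once if the grounds cup, mug, tin, spoon, stack of cups or jar is shifted by more than 25 mm (distance of any of cup, mug, tin, scoop, cups, jar from where it was at the start of the episode above 0.025 m).
It also fails if it takes over 64 s, if anything falls off the work surface, if the arm or the gripper's body presses on something with over 40 N, if the wrist force passes 120 N, or if a joint passes its speed limit or range.

## Working session

There is one attempt and no reset: what is moved stays moved. The work goes in short steps, Python scripts to look and compute and a tool call to move; the robot and the scene stay as the last step left them, time stands still between calls to the robot, and variables do not carry over. Pictures are saved under pics/ and viewed, about 8 in all and at most 12, crops included, and the job is handed in when it is done.

Besides the shell and the picture viewer there is one more tool, called after "Call:" by a JSON object that holds its "api" and its "payload", one argument or row to a line. step_arm: Moves the arm, as the interface text tells. Its arguments: {"type":"object","properties":{"motion":{"type":"array"},"squeeze":{"type":"number"}},"required":["motion"]}

```bash
mkdir -p pics; cat > h.py <<'E'
import numpy as np, cv2
from cell import arm, vision
from scipy.spatial.transform import Rotation as Rn
def img(n, save=None):
    d=vision.get_image(n)
    if save: cv2.imwrite('pics/'+save+'.png', cv2.cvtColor(d['frame'],cv2.COLOR_RGB2BGR))
    return d
def rays(d,uv):
    p=cv2.undistortPoints(np.float64(uv).reshape(-1,1,2),d['K'],np.float64(d['dist_coeffs'])).reshape(-1,2)
    r=np.c_[p,np.ones(len(p))]
    return -d['R'].T@d['t'], r@d['R'], r
def onplane(d,uv,z):
    c,w,_=rays(d,uv); return c+w*((z-c[2])/w[:,2])[:,None]
def cloud(d):
    h,w=d['z_map'].shape; v,u=np.mgrid[:h,:w]
    _,wd,_=rays(d,np.c_[u.ravel(),v.ravel()]); c=-d['R'].T@d['t']
    P=c+wd*d['z_map'].reshape(-1,1); P[d['z_map'].ravel()==0]=np.nan
    return P.reshape(h,w,3)
def proj(d,X):
    return cv2.projectPoints(np.float64(X).reshape(-1,1,3),cv2.Rodrigues(d['R'])[0],d['t'],d['K'],np.float64(d['dist_coeffs']))[0].reshape(-1,2)
def st():
    s=arm.state(); R=Rn.from_quat(s['ee_rot']); print('t',s['time'],'p',np.round(s['ee_pos'],4),'F',np.round(s['contact_force'],1),'op',round(float(s['opening']),4)); print(np.round(R.as_matrix(),3)); print('q',np.round(s['qpos'],3)); return s,R
E
python3 - <<'E'
from h import *
st(); print(arm.grip_point_offset)
for n in('side','top'):
    d=img(n,n+'0'); print(n,-d['R'].T@d['t'],d['K'][0,0]); np.savez(n+'0.npz',**d)
a=cv2.imread('pics/top0.png');b=cv2.imread('pics/side0.png')
E
```

```text
t 0.0 p [0.2509 0.5988 0.2175] F [-0.6 -0.3 -0.4] op 0.0929
[[-0.922  0.386 -0.001]
 [ 0.386  0.922 -0.002]
 [-0.    -0.003 -1.   ]]
q [-1.2    0.616 -0.013  1.425  0.008  1.103 -0.04 ]
-0.0188
side [ 0.3097958  -0.86640033  1.27079711] 484.2539008634904
top [ 0.29769758 -0.00329849  1.78785702] 446.34554680317444
```

View pics/top0.png

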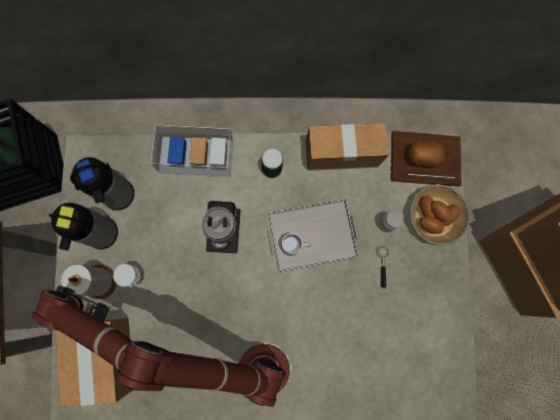

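View pics/side0.png

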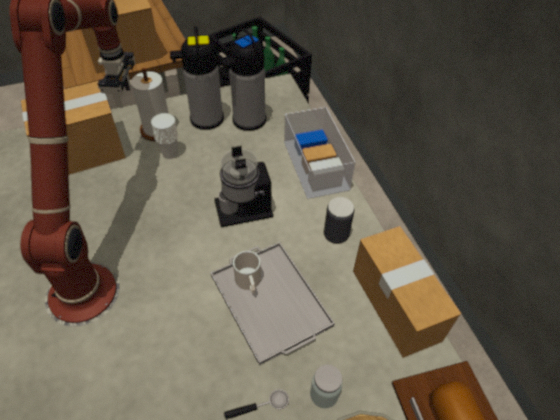

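The top view shows the grinder at about (219,225), the tray centred near (312,237) with its mug at (291,243), and the tin at (272,162). In the side view the lid is at (239,175), with its tabs at (237,152) and (240,163).

```bash
python3 - <<'E'
from h import *
t=dict(np.load('top0.npz')); s=dict(np.load('side0.npz'))
A=cv2.resize(t['frame'][195:260,190:250],None,fx=6.6,fy=6.6,interpolation=3)
B=cv2.resize(s['frame'][140:230,205:280],None,fx=4.8,fy=4.8,interpolation=3)
h=min(A.shape[0],B.shape[0]); cv2.imwrite('pics/crop1.png',cv2.cvtColor(np.clip(np.hstack([A[:h],B[:h]])*1.6,0,255).astype('uint8'),4))
for n,d in(('top',t),('side',s)):
    P=cloud(d); Z=P[...,2]
    # tabs
    g=d['frame'].max(2); 
    m=(Z>.235)&(Z<.28)&(np.abs(P[...,0]-.55)<.3)&(P[...,1]>.1)&(P[...,1]<.5)
    Q=P[m]; print(n,'tab px',m.sum(),Q.mean(0) if m.any() else '', np.argwhere(m).mean(0))
    c=d['frame'][m]; print(np.c_[np.argwhere(m)[:40],np.round(Q[:40],3),g[m][:40]])
    # tray rim
    m=(Z>.012)&(Z<.03)&(P[...,0]>.3)&(P[...,0]<.9)&(P[...,1]<.22)&(P[...,1]>-.3)
    if m.any():
        r=cv2.minAreaRect(np.float32(P[m][:,:2])); print('tray',m.sum(),r)
E
```

```text
top tab px 131 [0.54491155 0.16575964 0.24429739] [221.03053435 216.1221374 ]
[[2.06e+02 2.18e+02 6.00e-01 1.61e-01 2.36e-01 6.90e+01]
 [2.07e+02 2.14e+02 5.96e-01 1.75e-01 2.37e-01 8.70e+01]
 [2.08e+02 2.12e+02 5.93e-01 1.82e-01 2.36e-01 9.30e+01]
 [2.08e+02 2.16e+02 5.93e-01 1.68e-01 2.37e-01 8.70e+01]
 [2.09e+02 2.12e+02 5.89e-01 1.82e-01 2.36e-01 9.10e+01]
 [2.09e+02 2.13e+02 5.89e-01 1.78e-01 2.37e-01 8.90e+01]
 [2.09e+02 2.21e+02 5.89e-01 1.50e-01 2.36e-01 9.10e+01]
 [2.10e+02 2.13e+02 5.86e-01 1.78e-01 2.35e-01 9.40e+01]
 [2.10e+02 2.14e+02 5.86e-01 1.75e-01 2.36e-01 9.80e+01]
 [2.11e+02 2.10e+02 5.82e-01 1.89e-01 2.36e-01 8.80e+01]
 [2.11e+02 2.23e+02 5.81e-01 1.43e-01 2.39e-01 1.17e+02]
 [2.11e+02 2.24e+02 5.82e-01 1.39e-01 2.36e-01 1.15e+02]
 [2.12e+02 2.17e+02 5.78e-01 1.64e-01 2.37e-01 1.13e+02]
 [2.12e+02 2.24e+02 5.78e-01 1.39e-01 2.36e-01 1.19e+02]
 [2.12e+02 2.29e+02 5.78e-01 1.22e-01 2.37e-01 9.20e+01]
 [2.13e+02 2.10e+02 5.74e-01 1.88e-01 2.40e-01 1.08e+02]
 [2.13e+02 2.11e+02 5.75e-01 1.85e-01 2.35e-01 1.17e+02]
 [2.13e+02 2.21e+02 5.75e-01 1.50e-01 2.36e-01 1.14e+
[... 3149 characters left out ...]
-01 1.80e+01]
 [1.48e+02 2.37e+02 5.48e-01 1.82e-01 2.64e-01 2.10e+01]
 [1.48e+02 2.38e+02 5.52e-01 1.86e-01 2.59e-01 2.00e+01]
 [1.48e+02 2.39e+02 5.55e-01 1.86e-01 2.58e-01 1.30e+01]
 [1.48e+02 2.40e+02 5.58e-01 1.88e-01 2.55e-01 2.80e+01]
 [1.48e+02 2.41e+02 5.62e-01 1.89e-01 2.54e-01 8.10e+01]
 [1.49e+02 2.31e+02 5.32e-01 1.97e-01 2.51e-01 1.00e+02]
 [1.49e+02 2.32e+02 5.34e-01 1.91e-01 2.55e-01 5.50e+01]
 [1.49e+02 2.33e+02 5.36e-01 1.87e-01 2.59e-01 1.40e+01]
 [1.49e+02 2.34e+02 5.40e-01 1.89e-01 2.56e-01 1.20e+01]
 [1.49e+02 2.35e+02 5.42e-01 1.86e-01 2.58e-01 1.90e+01]]
tray 1600 ((0.6398208141326904, -0.04009157419204712), (0.5195118188858032, 0.5187481045722961), 89.93143463134766)
```

View pics/crop1.png

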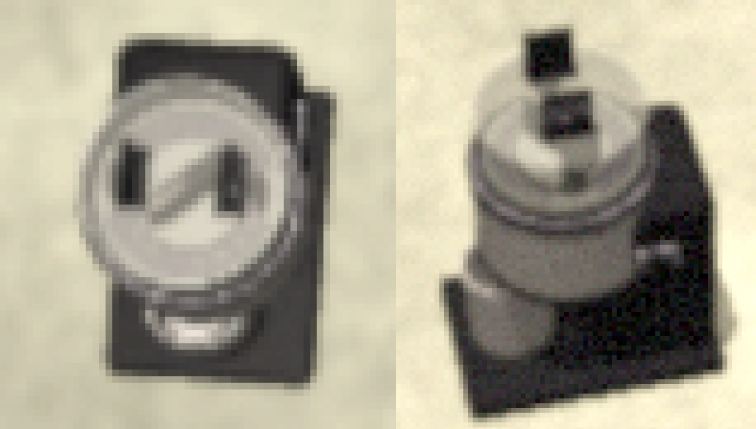

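The crop shows the two black tabs at top-image pixels of about (210,221) and (225,222). The dial bar is visible through the lid, and its index end seems to be in the +x −y direction or opposite. I'll get coarse positions now, then refine them with the wrist camera.

```bash
python3 - <<'E'
from h import *
t=dict(np.load('top0.npz')); s=dict(np.load('side0.npz'))
P=cloud(t); g=t['frame'].max(2).astype(int)
m=(P[...,2]>.249)&(P[...,2]<.28)&(abs(P[...,0]-.545)<.05)&(abs(P[...,1]-.163)<.06)
for sgn in (1,-1):
    k=m&(sgn*(P[...,1]-.163)>0); Q=P[k]; print(k.sum(),Q.mean(0),np.ptp(Q,axis=0))
for n,d in (('top',t),('side',s)):
    P=cloud(d);Z=P[...,2]
    m=((Z>.010)&(Z<.04)&(P[...,0]>.3)&(P[...,0]<.9)&(P[...,1]<.12)&(P[...,1]>-.3)).astype('uint8')
    m=cv2.morphologyEx(m,cv2.MORPH_CLOSE,np.ones((3,3)))
    n_,l,ss,c=cv2.connectedComponentsWithStats(m); i=1+np.argmax(ss[1:,4]); Q=P[l==i]; Q=Q[(Q[:,2]>.012)&(Q[:,2]<.03)]
    print(n,ss[i],cv2.minAreaRect(np.float32(Q[:,:2])))
    for nm,c,hh in(('tin',(.72,.02),.14),('jar',(.57,-.24),.12),('cups',(.4,.4),.164)):
        k=(abs(P[...,0]-c[0])<.12)&(abs(P[...,1]-c[1])<.12)&(abs(Z-hh)<.012)
        if k.any(): print(nm,k.sum(),np.median(P[k],axis=0))
    k=(Z>.075)&(Z<.1)&(abs(P[...,0]-.53)<.1)&(P[...,1]>-.11)&(P[...,1]<.06); print('mug',P[k].mean(0))
E
```

```text
19 [0.54677376 0.19233743 0.26141023] [0.03087181 0.00617774 0.01402776]
18 [0.54176366 0.13458838 0.26373875] [0.02851511 0.00351555 0.01988509]
top [267 200  73  74 792] ((0.5249952077865601, -0.17035314440727234), (0.2471143752336502, 0.2999619245529175), 10.025864601135254)
tin 355 [ 0.80193207 -0.02955879  0.13869327]
cups 243 [0.3596405  0.49882475 0.16128607]
mug [ 0.4844087  -0.08770539  0.09059135]
side [220 208  54  19 389] ((0.5458828806877136, 0.11069126427173615), (0.033329106867313385, 0.17940689623355865), 85.22907257080078)
tin 574 [ 0.80138475 -0.03150081  0.13890708]
cups 222 [0.36126294 0.49360979 0.15965578]
mug [ 0.48934056 -0.08300027  0.08794823]
```

Call:
{"api": "step_arm", "payload": {
  "motion": [
    [0,0,-50,0,0,0,1],
    [0,0,-50,0,0,0,1],
    [0,0,-50,0,0,0,1],
    [0,0,-50,0,0,0,1],
    [-35,-25,0,0,0,0,1],
    [-40,-27,0,0,0,0,1],
    [-40,-27,0,0,0,0,1],
    [-40,-27,0,0,0,0,1]
  ]
}}

```text
time: 0.9
ee_pos: [0.3498, 0.444, 0.4197]
ee_rot: [0.188, 0.982, -0.005, -0.003]
contact_force: [1.0, 0.2, -0.2]
opening: 0.0934
```

Call:
{"api": "step_arm", "payload": {
  "motion": [
    [-36,-24,0,0,0,0,1],
    [-36,-24,0,0,0,0,1],
    [-36,-24,0,0,0,0,1],
    [-36,-24,0,0,0,0,1],
    [-36,-24,0,0,0,0,1],
    [-36,-24,0,0,0,0,1],
    [-36,-24,0,0,0,0,1],
    [-20,-10,0,0,0,0,1]
  ]
}}

```text
time: 1.7
ee_pos: [0.5423, 0.1596, 0.4183]
ee_rot: [0.192, 0.981, -0.009, -0.005]
contact_force: [0.3, 0.1, -0.1]
opening: 0.0926
```

Call:
{"api": "step_arm", "payload": {
  "motion": [
    [0,0,0,0,0,-0.75,1],
    [0,0,0,0,0,-0.75,1],
    [0,0,0,0,0,-0.75,1],
    [0,0,0,0,0,-0.6,1],
    [0,0,0,0,0,0,1]
  ]
}}

```text
time: 2.2
ee_pos: [0.544, 0.1519, 0.4143]
ee_rot: [0.044, 0.999, -0.011, -0.009]
contact_force: [0.3, -0.9, -0.7]
opening: 0.0929
```

```bash
python3 - <<'E'
from h import *
st(); d=img('wrist','wrist1'); np.savez('wrist1.npz',**d); print(-d['R'].T@d['t'],d['K'][0,0])
print(proj(d,[[.544,.1635,.265],[.544,.1635,.18],[.544,.1635,.231]]))
t=img('top'); P=cloud(t);Z=P[...,2]
m=((Z>.010)&(Z<.04)&(P[...,0]>.3)&(P[...,0]<.9)&(P[...,1]<.12)&(P[...,1]>-.45)).astype('uint8')
m=cv2.morphologyEx(m,cv2.MORPH_CLOSE,np.ones((3,3)))
n_,l,ss,c=cv2.connectedComponentsWithStats(m)
for i in range(1,n_):
    if ss[i,4]>150:
        Q=P[l==i]; Q=Q[(Q[:,2]>.013)&(Q[:,2]<.03)]; print(ss[i],cv2.minAreaRect(np.float32(Q[:,:2])))
E
```

```text
t 2.2 p [0.544  0.1519 0.4143] F [ 0.3 -0.9 -0.7] op 0.0929
[[-0.996  0.089 -0.019]
 [ 0.089  0.996 -0.021]
 [ 0.018 -0.023 -1.   ]]
q [-0.373  0.375  0.087  1.291 -0.017  1.501  1.191]
[0.46492637 0.16272555 0.58255069] 302.89254985410383
[[293.96227805 195.9347878 ]
 [292.62961162 180.7428202 ]
 [293.35653579 189.03011556]]
[303 145  70  26 179] ((0.8067631125450134, -0.29867449402809143), (0.28068506717681885, 0.08799944818019867), 73.53502655029297)
[ 268  199   91   73 1133] ((0.5263637900352478, -0.19760315120220184), (0.24227163195610046, 0.35426002740859985), 10.269827842712402)
```

View pics/wrist1.png

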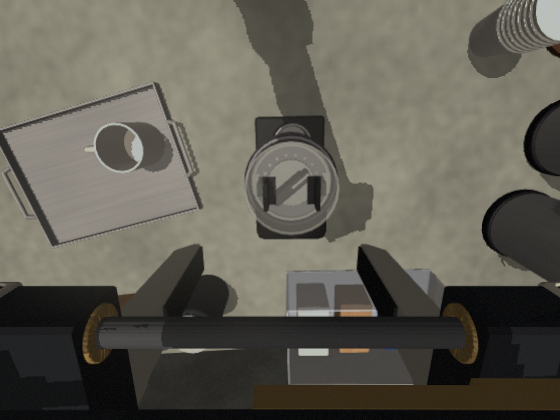

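The wrist picture shows the tabs at about (269,193) and (314,192) and the dial bar under the clear lid. The tray corners are at about (155,83), (200,208), (52,245) and (0,130). The tool is tilted about 1°, so I'll correct that on the way down.

```bash
python3 - <<'E'
from h import *
d=dict(np.load('wrist1.npz'))
c=onplane(d,[[155,83],[200,208],[52,245],[0,130]],.022); print('tray',c.mean(0),np.round(c,3)); e=c[1]-c[0]; f=c[2]-c[1]; print(np.linalg.norm(e),np.degrees(np.arctan2(e[1],e[0])),np.linalg.norm(f),np.degrees(np.arctan2(f[1],f[0]))+90)
g=d['frame'].max(2); m=np.zeros_like(g); m[170:218,258:328]=(g[170:218,258:328]<45)
n,l,s,ce=cv2.connectedComponentsWithStats(m)
for i in range(1,n):
    if s[i,4]>60:
        print(s[i]); x,y,w,h,_=s[i]
        print('outer L/R at top z', onplane(d,[[x-.5,y+h-4],[x+w-.5,y+h-4],[x+w/2,y+h-.5]],.265)[:,:2])
P=cloud(d); k=(abs(P[...,0]-.544)<.04)&(abs(P[...,1]-.163)<.05)&(P[...,2]>.243)&(P[...,2]<.275)
for sg in(1,-1):
    q=P[k&(sg*(P[...,1]-.163)>0)]; print(len(q),q.mean(0),q.min(0),q.max(0))
# head ring: foot edges for yaw
f=np.zeros_like(g); f[112:245,250:335]=g[112:245,250:335]<45
cv2.imwrite('pics/wz.png',cv2.cvtColor(cv2.resize(d['frame'][110:245,235:350],None,fx=5,fy=4.4*1.13,interpolation=3),4))
E
```

```text
tray [ 0.5252659  -0.19333818  0.022     ] [[ 0.384 -0.061  0.022]
 [ 0.614 -0.019  0.022]
 [ 0.667 -0.333  0.022]
 [ 0.437 -0.36   0.022]]
0.2335653099888958 10.249414271079655 0.318201917356836 9.578514116848723
[308 177  13  34 356]
outer L/R at top z [[0.55757607 0.17724423]
 [0.55872242 0.19130541]
 [0.56216358 0.18459594]]
[264 178  11  33 211]
outer L/R at top z [[0.55367787 0.12942654]
 [0.55465498 0.14141272]
 [0.55818219 0.13557793]]
195 [0.54522857 0.1881349  0.26177931] [0.53111886 0.1850603  0.24322521] [0.56308319 0.19290935 0.26783771]
190 [0.54165913 0.13222873 0.2617845 ] [0.52729227 0.1283421  0.24306712] [0.55848365 0.13513457 0.26732861]
```

View pics/wz.png

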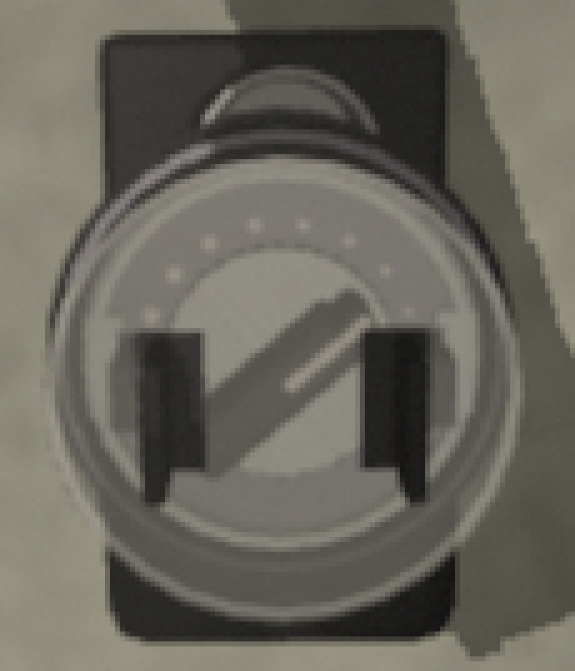

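The lid axis is at about (0.544, 0.161) with a grinder yaw of about −4°. The dial's index end, with its white line, points towards −x +y.

Call:
{"api": "step_arm", "payload": {
  "motion": [
    [0,9,0,-0.22,-0.16,0.15,1],
    [0,0,40,0,0,0,1],
    [0,0,40,0,0,0,1],
    [0,0,35,0,0,0,1],
    [0,0,0,0,0,0,1]
  ]
}}

```text
time: 2.8
ee_pos: [0.5457, 0.1654, 0.2978]
ee_rot: [0.056, 0.998, 0.004, 0.004]
contact_force: [0.5, -0.3, -0.3]
opening: 0.0929
```

```bash
python3 - <<'E'
from h import *
s,R=st(); e=np.array([.544,.161,.234])-s['ee_pos']; print('tool mm',R.inv().apply(e)*1e3)
y=np.array([.07,.9975,0]);z=np.array([0,0,-1.]);T=Rn.from_matrix(np.c_[np.cross(y,z),y,z]); print('rot units',np.degrees((R.inv()*T).as_rotvec())/6)
E
```

```text
t 2.8 p [0.5457 0.1654 0.2978] F [ 0.5 -0.3 -0.3] op 0.0929
[[-0.994  0.111  0.009]
 [ 0.112  0.994  0.008]
 [-0.008  0.009 -1.   ]]
q [-0.381  0.417  0.077  1.549 -0.039  1.166  1.164]
tool mm [ 1.69345928 -5.16382244 63.70441947]
rot units [ 0.08390378  0.07807049 -0.39791417]
```

Call:
{"api": "step_arm", "payload": {
  "motion": [
    [1.5,-5,0,0.08,0.08,-0.4,1],
    [0,0,20,0,0,0,1],
    [0,0,20,0,0,0,1],
    [0,0,0,0,0,0,1]
  ]
}}

```text
time: 3.2
ee_pos: [0.5467, 0.1639, 0.2636]
ee_rot: [0.035, 0.999, 0.003, 0.005]
contact_force: [-0.2, 0.2, -0.3]
opening: 0.093
```

```bash
cat >> h.py <<'E'
def err(p,yd):
    s,R=st(); print('tool mm',np.round(R.inv().apply(np.array(p)-s['ee_pos'])*1e3,1))
    y=np.array([np.cos(yd),np.sin(yd),0]);z=np.array([0,0,-1.]);T=Rn.from_matrix(np.c_[np.cross(y,z),y,z]); print('rot units',np.round(np.degrees((R.inv()*T).as_rotvec())/6,2))
E
python3 - <<'E'
from h import *
err([.544,.161,.234],np.pi/2-.07)
d=img('wrist','wrist2'); np.savez('wrist2.npz',**d)
E
```

```text
t 3.2 p [0.5467 0.1639 0.2636] F [-0.2  0.2 -0.3] op 0.093
[[-0.997  0.07   0.011]
 [ 0.07   0.998  0.006]
 [-0.01   0.007 -1.   ]]
q [-0.372  0.443  0.066  1.606 -0.035  1.082  1.205]
tool mm [ 2.8 -3.3 29.5]
rot units [ 0.06  0.1  -0.  ]
```

View pics/wrist2.png

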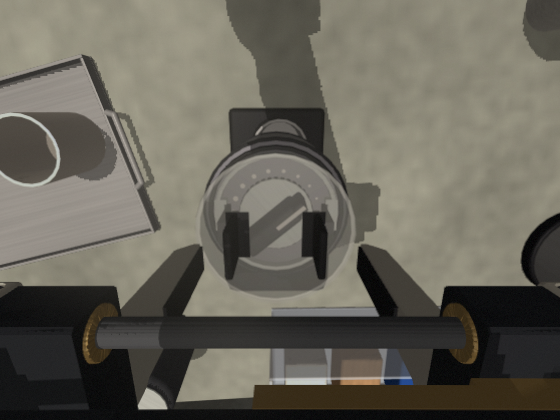

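The tabs sit centred about 4 px left of the finger midline, which matches the −3 mm correction. I'll descend and squeeze.

Call:
{"api": "step_arm", "payload": {
  "motion": [
    [3,-3,0,0.06,0.1,0,1],
    [0,0,14,0,0,0,1],
    [0,0,14,0,0,0,1],
    [0,0,0,0,0,0,1]
  ]
}}

```text
time: 3.65
ee_pos: [0.5486, 0.163, 0.2449]
ee_rot: [0.036, 0.999, 0.003, 0.008]
contact_force: [-1.1, 0.1, -0.9]
opening: 0.0932
```

```bash
python3 -c "
from h import *
err([.544,.161,.234],np.pi/2-.07)"
```

```text
t 3.65 p [0.5486 0.163  0.2449] F [-1.1  0.1 -0.9] op 0.0932
[[-0.997  0.071  0.016]
 [ 0.071  0.997  0.006]
 [-0.015  0.007 -1.   ]]
q [-0.37   0.459  0.066  1.634 -0.035  1.032  1.206]
tool mm [ 4.6 -2.4 10.8]
rot units [ 0.07  0.14 -0.01]
```

Call:
{"api": "step_arm", "payload": {
  "motion": [
    [6,-4,5,0.1,0.25,0,1],
    [4,-2,6,0.05,0.15,0,1],
    [0,0,0,0,0,0,1]
  ]
}}

```text
time: 3.95
ee_pos: [0.5391, 0.1577, 0.2367]
ee_rot: [0.036, 0.999, -0.004, -0.013]
contact_force: [0.5, 0.1, 0.4]
opening: 0.0932
```

```bash
python3 -c "
from h import *
err([.544,.161,.234],np.pi/2-.07)"
```

```text
t 3.95 p [0.5391 0.1577 0.2367] F [0.5 0.1 0.4] op 0.0932
[[-0.997  0.071 -0.026]
 [ 0.071  0.997 -0.006]
 [ 0.025 -0.008 -1.   ]]
q [-0.365  0.472  0.065  1.638 -0.036  1.059  1.211]
tool mm [-4.7  3.6  2.6]
rot units [-0.08 -0.24 -0.01]
```

Call:
{"api": "step_arm", "payload": {
  "motion": [
    [-4,3,0,-0.06,-0.2,0,1],
    [0,0,0,0,0,0,1],
    [0,0,0,0,0,0,1]
  ]
}}

```text
time: 4.25
ee_pos: [0.5442, 0.1608, 0.2374]
ee_rot: [0.036, 0.999, -0.0, -0.001]
contact_force: [-0.2, -0.7, 0.6]
opening: 0.0927
```

```bash
python3 -c "
from h import *
err([.544,.161,.234],np.pi/2-.07)"
```

```text
t 4.25 p [0.5442 0.1608 0.2374] F [-0.2 -0.7  0.6] op 0.0927
[[-0.997  0.072 -0.001]
 [ 0.072  0.997 -0.   ]
 [ 0.001 -0.    -1.   ]]
q [-0.369  0.468  0.066  1.643 -0.034  1.033  1.207]
tool mm [0.2 0.2 3.4]
rot units [-0.   -0.01 -0.02]
```

Call:
{"api": "step_arm", "payload": {
  "motion": [
    [0,0,3,0,0,0,1],
    [0,0,0,0,0,0,0],
    [0,0,0,0,0,0,0],
    [0,0,0,0,0,0,0],
    [0,0,0,0,0,0,0],
    [0,0,0,0,0,0,0]
  ],
  "squeeze": 25
}}

```text
time: 4.85
ee_pos: [0.5442, 0.1609, 0.2344]
ee_rot: [0.036, 0.999, -0.0, -0.0]
contact_force: [-1.1, 0.4, 0.6]
opening: 0.0576
```

```bash
python3 -c "
from h import *
err([.544,.161,.234],np.pi/2-.07)"
```

```text
t 4.85 p [0.5442 0.1609 0.2344] F [-1.1  0.4  0.6] op 0.0576
[[-0.997  0.071 -0.001]
 [ 0.071  0.997 -0.   ]
 [ 0.001 -0.    -1.   ]]
q [-0.369  0.47   0.065  1.648 -0.035  1.026  1.207]
tool mm [0.2 0.1 0.4]
rot units [-0.   -0.01 -0.01]
```

Call:
{"api": "step_arm", "payload": {
  "motion": [
    [0,0,0,0,0,0,0],
    [0,0,0,0,0,0,0],
    [0,0,0,0,0,0,0]
  ],
  "squeeze": 25
}}

```text
time: 5.15
ee_pos: [0.5443, 0.1609, 0.2348]
ee_rot: [0.036, 0.999, -0.0, -0.0]
contact_force: [0.8, 0.8, -1.6]
opening: 0.0474
```

Call:
{"api": "step_arm", "payload": {
  "motion": [
    [0,0,0,0,0,0,0],
    [0,0,0,0,0,0,0]
  ]
}}

```text
time: 5.35
ee_pos: [0.5443, 0.1609, 0.2348]
ee_rot: [0.036, 0.999, -0.0, -0.0]
contact_force: [0.0, 0.4, 0.6]
opening: 0.0478
```

```bash
python3 -c "
from h import *
err([.544,.161,.234],np.pi/2-.07)
d=img('wrist'); a=d['frame'][100:340,120:440]
s=img('side')['frame'][100:240,180:320]
cv2.imwrite('pics/g.png',cv2.cvtColor(np.hstack([cv2.resize(a,(560,420)),cv2.resize(s,(240,420)[:1]*2)if 0 else cv2.copyMakeBorder(cv2.resize(s,(240,240)),0,180,0,0,0)]),4))"
```

```text
t 5.35 p [0.5443 0.1609 0.2348] F [0.  0.4 0.6] op 0.0478
[[-0.997  0.071 -0.   ]
 [ 0.071  0.997 -0.   ]
 [ 0.    -0.    -1.   ]]
q [-0.369  0.47   0.065  1.647 -0.035  1.026  1.207]
tool mm [0.3 0.1 0.8]
rot units [-0.   -0.   -0.01]
```

View pics/g.png

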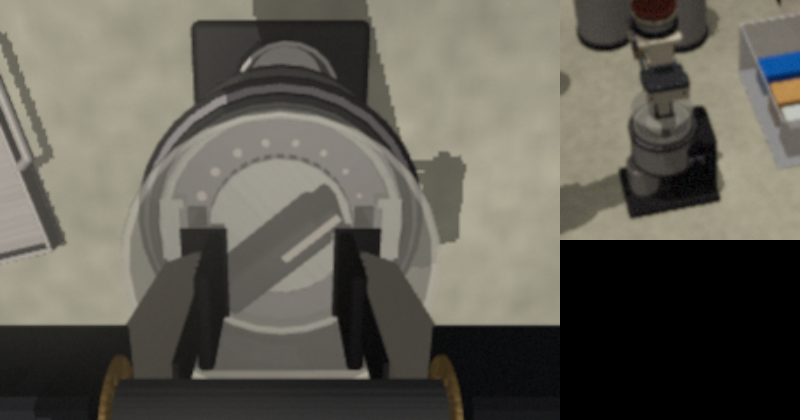

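The fingers hold both tabs symmetrically, stopped at 48 mm. I'll lift gently first.

Call:
{"api": "step_arm", "payload": {
  "motion": [
    [0,0,-4,0,0,0,0],
    [0,0,-6,0,0,0,0],
    [0,0,-8,0,0,0,0],
    [0,0,0,0,0,0,0]
  ]
}}

```text
time: 5.85
ee_pos: [0.5435, 0.1607, 0.2529]
ee_rot: [0.036, 0.999, -0.001, -0.002]
contact_force: [0.3, -0.4, -2.0]
opening: 0.048
```

```bash
python3 -c "
from h import *
err([.544,.161,.234],np.pi/2-.07)"
```

```text
t 5.85 p [0.5435 0.1607 0.2529] F [ 0.3 -0.4 -2. ] op 0.048
[[-0.997  0.072 -0.003]
 [ 0.072  0.997 -0.001]
 [ 0.003 -0.001 -1.   ]]
q [-0.37   0.453  0.067  1.62  -0.033  1.073  1.206]
tool mm [-0.5  0.4 18.9]
rot units [-0.01 -0.03 -0.02]
```

Call:
{"api": "step_arm", "payload": {
  "motion": [
    [0,0,-15,0,0,0,0],
    [0,0,-25,0,0,0,0],
    [0,0,-25,0,0,0,0],
    [0,0,-25,0,0,0,0],
    [0,0,-15,0,0,0,0],
    [0,0,0,0,0,0,0],
    [0,0,0,0,0,0,0]
  ]
}}

```text
time: 6.55
ee_pos: [0.5425, 0.1604, 0.3606]
ee_rot: [0.036, 0.999, -0.001, -0.003]
contact_force: [-0.4, -0.7, -2.7]
opening: 0.048
```

```bash
python3 - <<'E'
from h import *
err([.514,-.248,.36],np.pi/2-.07)
d=img('wrist'); np.savez('wrist3.npz',**d); s=img('side'); np.savez('side3.npz',**s)
a=cv2.resize(d['frame'],(540,405)); b=cv2.resize(s['frame'][90:230,180:310],(250,270)); b=cv2.copyMakeBorder(b,0,135,0,0,0)
cv2.imwrite('pics/lift.png',cv2.cvtColor(np.hstack([a,b]),4))
E
```

```text
t 6.55 p [0.5425 0.1604 0.3606] F [-0.4 -0.7 -2.7] op 0.048
[[-0.997  0.072 -0.007]
 [ 0.072  0.997 -0.002]
 [ 0.007 -0.003 -1.   ]]
q [-0.374  0.383  0.074  1.425 -0.028  1.342  1.201]
tool mm [  -0.8 -409.4    1.7]
rot units [-0.03 -0.06 -0.02]
```

View pics/lift.png

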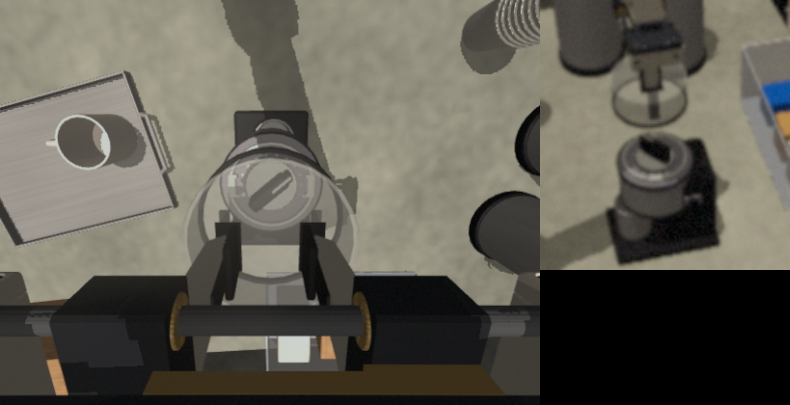

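The lid is clear, level in the grip and the dial is exposed. I'll carry it over to the tray's free half at about (0.536, −0.249).

Call:
{"api": "step_arm", "payload": {
  "motion": [
    [0,-15,0,0,0,0,0],
    [-1,-30,0,0,0,0,0],
    [-2,-40,0,0,0,0,0],
    [-3,-40,0,0,0,0,0],
    [-3,-40,0,0,0,0,0],
    [-3,-40,0,0,0,0,0],
    [-3,-40,0,0,0,0,0],
    [-3,-40,0,0,0,0,0]
  ],
  "squeeze": 25
}}

```text
time: 7.45
ee_pos: [0.5352, -0.1352, 0.3526]
ee_rot: [0.03, 0.999, -0.002, -0.012]
contact_force: [0.4, -0.1, -2.0]
opening: 0.0482
```

```bash
python3 -c "
from h import *
err([.536,-.249,.36],np.pi/2-.07)"
```

```text
t 7.45 p [ 0.5352 -0.1352  0.3526] F [ 0.4 -0.1 -2. ] op 0.0482
[[-0.998  0.061 -0.024]
 [ 0.061  0.998 -0.003]
 [ 0.024 -0.005 -1.   ]]
q [ 0.09   0.373  0.171  1.468 -0.054  1.329  1.774]
tool mm [  -7.5 -113.5   -7. ]
rot units [-0.05 -0.23  0.09]
```

Call:
{"api": "step_arm", "payload": {
  "motion": [
    [-2,-35,0,0,0,0,0],
    [-2,-30,0,0,0,0,0],
    [-2,-20,0,0,0,0,0],
    [-2,-10,0,0,0,0,0],
    [0,0,0,0,-0.2,0,0],
    [0,0,0,0,0,0,0]
  ]
}}

```text
time: 8.05
ee_pos: [0.5278, -0.2481, 0.348]
ee_rot: [0.04, 0.999, -0.005, -0.007]
contact_force: [0.2, 0.4, -1.6]
opening: 0.0478
```

```bash
python3 -c "
from h import *
err([.536,-.249,.06],np.pi/2-.07)"
```

```text
t 8.05 p [ 0.5278 -0.2481  0.348 ] F [ 0.2  0.4 -1.6] op 0.0478
[[-0.997  0.081 -0.015]
 [ 0.081  0.997 -0.009]
 [ 0.015 -0.01  -1.   ]]
q [ 0.267  0.426  0.205  1.401 -0.072  1.334  1.961]
tool mm [-12.5   2.6 287.8]
rot units [-0.09 -0.14 -0.1 ]
```

Next, down in gentle steps to about 0.12.

Call:
{"api": "step_arm", "payload": {
  "motion": [
    [-8,2,10,-0.08,-0.14,-0.1,0],
    [0,0,30,0,0,0,0],
    [0,0,40,0,0,0,0],
    [0,0,40,0,0,0,0],
    [0,0,40,0,0,0,0],
    [0,0,30,0,0,0,0],
    [0,0,15,0,0,0,0],
    [0,0,0,0,0,0,0]
  ]
}}

```text
time: 8.85
ee_pos: [0.542, -0.2301, 0.1394]
ee_rot: [0.023, 1.0, 0.004, 0.005]
contact_force: [-0.2, 0.5, -1.6]
opening: 0.0475
```

```bash
python3 -c "
from h import *
err([.536,-.249,.06],np.pi/2-.07)"
```

```text
t 8.85 p [ 0.542  -0.2301  0.1394] F [-0.2  0.5 -1.6] op 0.0475
[[-0.999  0.047  0.011]
 [ 0.047  0.999  0.007]
 [-0.011  0.008 -1.   ]]
q [ 0.276  0.605  0.15   1.713 -0.131  0.825  2.012]
tool mm [  5.9 -19.8  79.2]
rot units [0.07 0.1  0.22]
```

Call:
{"api": "step_arm", "payload": {
  "motion": [
    [5,-18,0,0.06,0.1,0.1,0],
    [0,0,0,0,0,0,0],
    [0,0,0,0,0,0,0]
  ]
}}

```text
time: 9.15
ee_pos: [0.538, -0.2477, 0.1422]
ee_rot: [0.027, 1.0, 0.0, 0.002]
contact_force: [0.9, 0.3, -1.9]
opening: 0.0478
```

```bash
python3 -c "
from h import *
err([.536,-.249,.06],np.pi/2-.07)"
```

```text
t 9.15 p [ 0.538  -0.2477  0.1422] F [ 0.9  0.3 -1.9] op 0.0478
[[-0.999  0.054  0.004]
 [ 0.054  0.999  0.   ]
 [-0.004  0.    -1.   ]]
q [ 0.296  0.609  0.159  1.697 -0.124  0.842  2.026]
tool mm [ 2.3 -1.5 82.1]
rot units [0.   0.04 0.15]
```

Call:
{"api": "step_arm", "payload": {
  "motion": [
    [1,0,15,0,0.04,0,0],
    [0,0,20,0,0,0,0],
    [0,0,20,0,0,0,0],
    [0,0,8,0,0,0,0],
    [0,0,0,0,0,0,0],
    [0,0,0,0,0,0,0]
  ]
}}

```text
time: 9.75
ee_pos: [0.5397, -0.249, 0.0789]
ee_rot: [0.028, 1.0, -0.001, 0.004]
contact_force: [0.6, -0.4, -3.0]
opening: 0.0481
```

```bash
python3 -c "
from h import *
err([.536,-.249,.06],np.pi/2-.07)"
```

```text
t 9.75 p [ 0.5397 -0.249   0.0789] F [ 0.6 -0.4 -3. ] op 0.0481
[[-0.998  0.055  0.007]
 [ 0.055  0.998 -0.003]
 [-0.007 -0.002 -1.   ]]
q [ 0.308  0.693  0.142  1.749 -0.141  0.702  2.04 ]
tool mm [ 3.8 -0.2 18.9]
rot units [-0.02  0.07  0.14]
```

Call:
{"api": "step_arm", "payload": {
  "motion": [
    [3,0,6,0,0.07,0,0],
    [0,0,6,0,0,0,0],
    [0,0,0,0,0,0,0],
    [0,0,0,0,0,0,0]
  ]
}}

```text
time: 10.15
ee_pos: [0.5379, -0.2495, 0.068]
ee_rot: [0.028, 1.0, -0.002, 0.002]
contact_force: [0.1, -0.7, -1.6]
opening: 0.0477
```

```bash
python3 -c "
from h import *
err([.536,-.249,.059],np.pi/2-.07)"
```

```text
t 10.15 p [ 0.5379 -0.2495  0.068 ] F [ 0.1 -0.7 -1.6] op 0.0477
[[-0.998  0.055  0.003]
 [ 0.055  0.998 -0.004]
 [-0.004 -0.004 -1.   ]]
q [ 0.31   0.708  0.14   1.757 -0.142  0.682  2.042]
tool mm [2.  0.4 9. ]
rot units [-0.03  0.03  0.14]
```

Call:
{"api": "step_arm", "payload": {
  "motion": [
    [0,0,4,-0.03,0.03,0,0],
    [0,0,3,0,0,0,0],
    [0,0,0,0,0,0,0],
    [0,0,0,0,0,0,0]
  ]
}}

```text
time: 10.55
ee_pos: [0.5384, -0.2497, 0.0609]
ee_rot: [0.028, 1.0, -0.0, 0.001]
contact_force: [-0.2, 0.4, -1.9]
opening: 0.0476
```

Call:
{"api": "step_arm", "payload": {
  "motion": [
    [0,0,2,0,0,0,0],
    [0,0,0,0,0,0,0]
  ]
}}

```text
time: 10.75
ee_pos: [0.5386, -0.2498, 0.059]
ee_rot: [0.028, 1.0, -0.0, 0.001]
contact_force: [0.3, 0.3, -0.8]
opening: 0.0477
```

```bash
python3 -c "
from h import *
err([.536,-.249,.059],np.pi/2-.07)"
```

```text
t 10.75 p [ 0.5386 -0.2498  0.059 ] F [ 0.3  0.3 -0.8] op 0.0477
[[-0.998  0.055  0.002]
 [ 0.055  0.998 -0.001]
 [-0.002 -0.001 -1.   ]]
q [ 0.314  0.723  0.136  1.758 -0.145  0.669  2.046]
tool mm [ 2.7  0.7 -0. ]
rot units [-0.01  0.02  0.14]
```

Call:
{"api": "step_arm", "payload": {
  "motion": [
    [0,0,1.5,0,0,0,0],
    [0,0,0,0,0,0,0]
  ]
}}

```text
time: 10.95
ee_pos: [0.5391, -0.25, 0.0591]
ee_rot: [0.028, 1.0, -0.001, 0.002]
contact_force: [-0.3, 0.5, -2.1]
opening: 0.0475
```

Call:
{"api": "step_arm", "payload": {
  "motion": [
    [0,0,2,0,0,0,0],
    [0,0,0,0,0,0,0]
  ]
}}

```text
time: 11.15
ee_pos: [0.5396, -0.2503, 0.0591]
ee_rot: [0.028, 1.0, -0.001, 0.002]
contact_force: [0.8, 0.5, -1.5]
opening: 0.0478
```

Call:
{"api": "step_arm", "payload": {
  "motion": [
    [0,0,3,0,0,0,0]
  ]
}}

```text
time: 11.25
ee_pos: [0.5402, -0.2505, 0.0585]
ee_rot: [0.028, 1.0, -0.001, 0.003]
contact_force: [-6.1, 3.7, 27.6]
opening: 0.0485
```

Call:
{"api": "step_arm", "payload": {
  "motion": [
    [0,0,2,0,0,0,0]
  ]
}}

```text
time: 11.35
ee_pos: [0.5402, -0.2505, 0.0586]
ee_rot: [0.028, 1.0, -0.0, 0.003]
contact_force: [-3.3, 2.5, 13.2]
opening: 0.0479
```

It's on the floor: 13–28 N at TCP z = 0.0585, the expected height. I'll relax and release.

Call:
{"api": "step_arm", "payload": {
  "motion": [
    [0,0,-0.5,0,0,0,0],
    [0,0,0,0,0,0,0.5],
    [0,0,0,0,0,0,0.6],
    [0,0,0,0,0,0,0.8],
    [0,0,0,0,0,0,1],
    [0,0,0,0,0,0,1],
    [0,0,0,0,0,0,1]
  ],
  "squeeze": 20
}}

```text
time: 12.05
ee_pos: [0.5407, -0.2506, 0.058]
ee_rot: [0.028, 1.0, -0.001, 0.004]
contact_force: [0.4, -0.0, 0.1]
opening: 0.083
```

```bash
python3 -c "
from h import *
err([.539,-.249,.059],np.pi/2-.07)
a=img('wrist')['frame']; s=img('side'); np.savez('side4.npz',**s); s=s['frame'][180:370,190:350]
cv2.imwrite('pics/put.png',cv2.cvtColor(np.hstack([cv2.resize(a,(480,360)),cv2.resize(s,(303,360))]),4))"
```

```text
t 12.05 p [ 0.5407 -0.2506  0.058 ] F [ 0.4 -0.   0.1] op 0.083
[[-0.998  0.055  0.007]
 [ 0.055  0.998 -0.002]
 [-0.007 -0.001 -1.   ]]
q [ 0.315  0.725  0.134  1.757 -0.147  0.663  2.047]
tool mm [ 1.8  1.5 -1. ]
rot units [-0.01  0.07  0.14]
```

View pics/put.png

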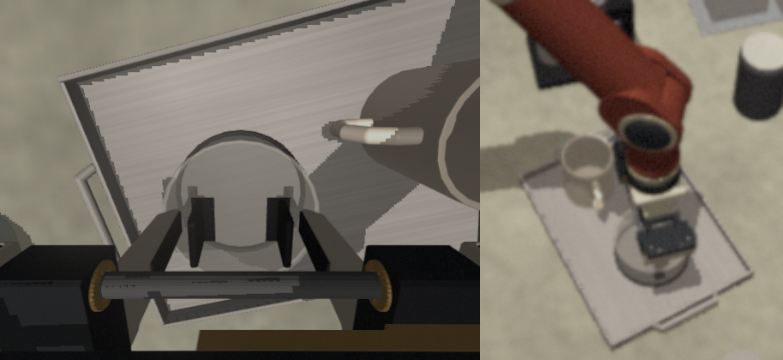

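The lid stands flat in the free half, with the tabs sprung back and the fingers clear of them. I'll rise straight up and return to the grinder.

Call:
{"api": "step_arm", "payload": {
  "motion": [
    [0,0,0,0,0,0,1],
    [0,0,-10,0,0,0,1],
    [0,0,-25,0,0,0,1],
    [0,0,-40,0,0,0,1],
    [0,0,-50,0,0,0,1],
    [0,0,-50,0,0,0,1],
    [0,0,-50,0,0,0,1],
    [0,0,-50,0,0,0,1]
  ]
}}

```text
time: 12.95
ee_pos: [0.5351, -0.2485, 0.3339]
ee_rot: [0.028, 1.0, 0.002, -0.004]
contact_force: [1.8, -0.3, -0.0]
opening: 0.093
```

Call:
{"api": "step_arm", "payload": {
  "motion": [
    [0,30,-40,0,0,0,1],
    [0,45,0,0,0,0,1],
    [0,48,0,0,0,0,1],
    [0,48,0,0,0,0,1],
    [0,48,0,0,0,0,1],
    [0,48,0,0,0,0,1],
    [0,45,0,0,0,0,1],
    [0,45,0,0,0,0,1]
  ]
}}

```text
time: 13.75
ee_pos: [0.5587, 0.1051, 0.3903]
ee_rot: [0.04, 0.999, -0.004, 0.011]
contact_force: [1.7, -0.2, -0.9]
opening: 0.0931
```

```bash
python3 - <<'E'
from h import *
err([.544,.161,.37],np.pi/2-.07)
t=img('top'); np.savez('top5.npz',**t)
w=img('wrist','wrist5'); np.savez('wrist5.npz',**w)
print(proj(w,[[.544,.161,.222],[.544,.161,.18]]))
E
```

```text
t 13.75 p [0.5587 0.1051 0.3903] F [ 1.7 -0.2 -0.9] op 0.0931
[[-0.997  0.079  0.023]
 [ 0.079  0.997 -0.009]
 [-0.023 -0.007 -1.   ]]
q [-0.295  0.361  0.097  1.378 -0.021  1.384  1.29 ]
tool mm [19.6 54.7 19.5]
rot units [-0.07  0.22 -0.09]
[[317.95808943 172.80246455]
 [313.88047081 165.86121841]]
```

```bash
python3 - <<'E'
from h import *
w=dict(np.load('wrist5.npz')); P=cloud(w)
k=(abs(P[...,0]-.544)<.045)&(abs(P[...,1]-.161)<.045)&(P[...,2]>.215)&(P[...,2]<.235)
Q=np.float32(P[k][:,:2]); r=cv2.minAreaRect(Q); print(k.sum(),r,Q.mean(0), cv2.fitLine(Q,cv2.DIST_L2,0,.01,.01).ravel())
b=cv2.boxPoints(r);print(b)
g=w['frame'].min(2).astype(int); print('white on bar:',P[k&(g>np.percentile(g[k],93))].mean(0), np.percentile(g[k],[10,50,93,99]))
y,x=np.argwhere(k).mean(0).astype(int)
a=w['frame'][y-45:y+45,x-55:x+55]; cv2.imwrite('pics/dial.png',cv2.cvtColor(np.clip(cv2.resize(a,None,fx=6,fy=6,interpolation=3)*1.3,0,255).astype('uint8'),4))
E
```

```text
643 ((0.5450289249420166, 0.15953417122364044), (0.01469118706882, 0.05751456692814827), 37.9262809753418) [0.5445054  0.15874468] [ 0.6091724  -0.79303783  0.5445055   0.15874477]
[[0.5215591  0.17770304]
 [0.5569103  0.13233541]
 [0.56849873 0.1413653 ]
 [0.5331476  0.18673293]]
white on bar: [0.53612832 0.17263575 0.22316499] [ 23.    31.    98.06 119.  ]
```

View pics/dial.png

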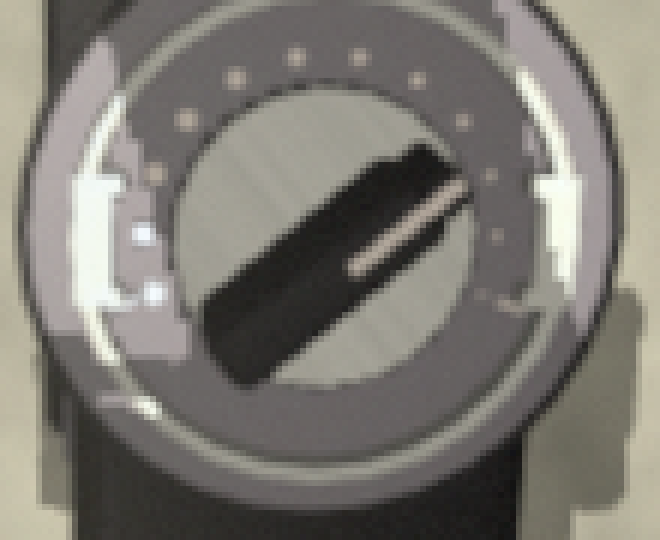

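The bare dial is clear in the crop. The bar centre is at (0.545, 0.1595) and the white index line points at 128° in world, which lines up with the fourth dot from the fine bar, click 3 (40° above horizontal in the crop). It therefore needs +80° anticlockwise, with the jaws starting at 38° and ending at 118°.

Call:
{"api": "step_arm", "payload": {
  "motion": [
    [9,27,0,-0.07,0.22,0,0.6],
    [9,26,0,0,0,0,0.6],
    [0,0,0,0,0,1,0.6],
    [0,0,0,0,0,1,0.6],
    [0,0,0,0,0,1,0.6],
    [0,0,0,0,0,1,0.6],
    [0,0,0,0,0,1,0.6],
    [0,0,0,0,0,1,0.6]
  ]
}}

```text
time: 14.65
ee_pos: [0.5401, 0.1665, 0.3944]
ee_rot: [0.351, 0.936, 0.003, -0.001]
contact_force: [-0.0, 0.4, 0.4]
opening: 0.0555
```

```bash
python3 - <<'E'
from h import *
err([.545,.1595,.30],np.radians(37.9))
P=cloud(dict(np.load('wrist1.npz'))); k=(P[...,0]>.59)&(P[...,0]<.68)&(abs(P[...,1]-.155)<.06)&(P[...,2]>.1); print('column',np.percentile(P[k][:,2],[50,90,99]))
E
```

```text
t 14.65 p [0.5401 0.1665 0.3944] F [-0.   0.4  0.4] op 0.0555
[[-0.754  0.657  0.   ]
 [ 0.657  0.754  0.006]
 [ 0.003  0.004 -1.   ]]
q [-0.469  0.368  0.209  1.363 -0.081  1.416  0.592]
tool mm [-8.6 -2.5 94.3]
rot units [ 0.04 -0.04  1.84]
column [0.16872525 0.23233764 0.2332969 ]
```

Call:
{"api": "step_arm", "payload": {
  "motion": [
    [0,0,0,0,0,0.9,0.6],
    [0,0,0,0,0,0.8,0.6],
    [0,0,0,0,0,0,0.6],
    [0,0,40,0,0,0,0.6],
    [0,0,40,0,0,0,0.6],
    [0,0,20,0,0,0,0.6],
    [0,0,10,0,0,0,0.6],
    [0,0,0,0,0,0,0.6]
  ]
}}

```text
time: 15.45
ee_pos: [0.5408, 0.1627, 0.2872]
ee_rot: [0.434, 0.901, 0.005, 0.003]
contact_force: [-0.5, -0.2, -0.3]
opening: 0.056
```

```bash
python3 - <<'E'
from h import *
err([.545,.1595,.196],np.radians(37.9))
E
```

```text
t 15.45 p [0.5408 0.1627 0.2872] F [-0.5 -0.2 -0.3] op 0.056
[[-0.623  0.782  0.009]
 [ 0.782  0.623  0.007]
 [-0.     0.012 -1.   ]]
q [-0.484  0.421  0.235  1.586 -0.11   1.137  0.449]
tool mm [-5.1  0.2 91.2]
rot units [0.11 0.   0.1 ]
```

Call:
{"api": "step_arm", "payload": {
  "motion": [
    [-4.5,0,0,0.1,0,0.08,0.6],
    [0,0,0,0,0,0,0.6],
    [0,0,25,0,0,0,0.6],
    [0,0,25,0,0,0,0.6],
    [0,0,0,0,0,0,0.6],
    [0,0,0,0,0,0,0.6]
  ]
}}

```text
time: 16.05
ee_pos: [0.5503, 0.1594, 0.2447]
ee_rot: [0.438, 0.899, 0.006, 0.007]
contact_force: [-0.3, 0.6, 0.0]
opening: 0.0559
```

```bash
python3 - <<'E'
from h import *
err([.545,.1595,.196],np.radians(37.9))
E
```

```text
t 16.05 p [0.5503 0.1594 0.2447] F [-0.3  0.6  0. ] op 0.0559
[[-0.616  0.787  0.017]
 [ 0.787  0.616  0.005]
 [-0.007  0.017 -1.   ]]
q [-0.472  0.466  0.232  1.638 -0.121  1.033  0.461]
tool mm [ 3.7 -5.  48.6]
rot units [0.16 0.06 0.03]
```

Call:
{"api": "step_arm", "payload": {
  "motion": [
    [3,-4,0,0.15,0.05,0,0.6],
    [0,0,0,0,0,0,0.6],
    [0,0,20,0,0,0,0.6],
    [0,0,20,0,0,0,0.6],
    [0,0,0,0,0,0,0.6],
    [0,0,0,0,0,0,0.6]
  ]
}}

```text
time: 16.65
ee_pos: [0.5499, 0.1609, 0.2119]
ee_rot: [0.438, 0.899, 0.005, 0.006]
contact_force: [0.2, 0.4, 0.4]
opening: 0.0556
```

```bash
python3 - <<'E'
from h import *
err([.545,.1595,.196],np.radians(37.9))
E
```

```text
t 16.65 p [0.5499 0.1609 0.2119] F [0.2 0.4 0.4] op 0.0556
[[-0.617  0.787  0.015]
 [ 0.787  0.617  0.004]
 [-0.006  0.014 -1.   ]]
q [-0.469  0.5    0.225  1.682 -0.131  0.959  0.468]
tool mm [ 2.  -5.  15.8]
rot units [0.13 0.06 0.03]
```

Call:
{"api": "step_arm", "payload": {
  "motion": [
    [2,-5,0,0.13,0.05,0,0.6],
    [0,0,0,0,0,0,0.6],
    [0,0,14,0,0,0,0.6],
    [0,0,0,0,0,0,0.6],
    [0,0,0,0,0,0,0.6]
  ]
}}

```text
time: 17.15
ee_pos: [0.5471, 0.1599, 0.2028]
ee_rot: [0.437, 0.899, 0.003, 0.003]
contact_force: [0.2, -0.5, 1.0]
opening: 0.056
```

```bash
python3 - <<'E'
from h import *
err([.545,.1595,.196],np.radians(37.9))
E
```

```text
t 17.15 p [0.5471 0.1599 0.2028] F [ 0.2 -0.5  1. ] op 0.056
[[-0.617  0.787  0.008]
 [ 0.787  0.617  0.002]
 [-0.003  0.007 -1.   ]]
q [-0.467  0.508  0.223  1.696 -0.133  0.944  0.47 ]
tool mm [ 1.  -1.9  6.8]
rot units [0.07 0.03 0.04]
```

Call:
{"api": "step_arm", "payload": {
  "motion": [
    [1,-2,5,0.06,0.02,0,0.6],
    [0,0,0,0,0,0,0.6],
    [0,0,0,0,0,0,0],
    [0,0,0,0,0,0,0],
    [0,0,0,0,0,0,0],
    [0,0,0,0,0,0,0],
    [0,0,0,0,0,0,0],
    [0,0,0,0,0,0,0]
  ],
  "squeeze": 45
}}

```text
time: 17.95
ee_pos: [0.5458, 0.1597, 0.1993]
ee_rot: [0.438, 0.899, 0.001, 0.002]
contact_force: [0.3, -0.1, -0.2]
opening: 0.0137
```

```bash
python3 - <<'E'
from h import *
err([.545,.1595,.196],np.radians(37.9))
E
```

```text
t 17.95 p [0.5458 0.1597 0.1993] F [ 0.3 -0.1 -0.2] op 0.0137
[[-0.617  0.787  0.004]
 [ 0.787  0.617  0.001]
 [-0.002  0.004 -1.   ]]
q [-0.467  0.512  0.222  1.701 -0.134  0.94   0.471]
tool mm [ 0.3 -0.7  3.3]
rot units [0.04 0.02 0.03]
```

The bar is gripped (13.7 mm). I'll turn it anticlockwise a few rows at a time.

Call:
{"api": "step_arm", "payload": {
  "motion": [
    [0,0,0,0,0,-0.8,0],
    [0,0,0,0,0,-0.8,0],
    [0,0,0,0,0,-0.8,0],
    [0,0,0,0,0,-0.8,0]
  ]
}}

```text
time: 18.35
ee_pos: [0.546, 0.16, 0.1993]
ee_rot: [0.278, 0.961, 0.001, 0.002]
contact_force: [0.5, 0.6, -0.3]
opening: 0.014
```

```bash
python3 - <<'E'
from h import *
err([.545,.1595,.199],np.radians(117.9))
E
```

```text
t 18.35 p [0.546  0.16   0.1993] F [ 0.5  0.6 -0.3] op 0.014
[[-0.846  0.534  0.004]
 [ 0.534  0.846  0.002]
 [-0.003  0.004 -1.   ]]
q [-0.406  0.507  0.127  1.698 -0.077  0.936  0.758]
tool mm [ 0.6 -1.   0.3]
rot units [  0.02   0.04 -10.03]
```

Turning well, with low side forces; 10 units are left.

Call:
{"api": "step_arm", "payload": {
  "motion": [
    [0,-0.5,0,0,0,-0.9,0],
    [0,0,0,0,0,-0.9,0],
    [0,0,0,0,0,-0.9,0],
    [0,0,0,0,0,-0.9,0],
    [0,0,0,0,0,-0.9,0],
    [0,0,0,0,0,-0.9,0],
    [0,0,0,0,0,-0.9,0],
    [0,0,0,0,0,-0.9,0]
  ]
}}

```text
time: 19.15
ee_pos: [0.546, 0.1611, 0.1994]
ee_rot: [-0.104, 0.995, 0.003, 0.002]
contact_force: [-1.4, 0.6, 0.3]
opening: 0.0136
```

```bash
python3 - <<'E'
from h import *
err([.545,.1595,.199],np.radians(117.9))
E
```

```text
t 19.15 p [0.546  0.1611 0.1994] F [-1.4  0.6  0.3] op 0.0136
[[-0.978 -0.207  0.004]
 [-0.207  0.978  0.006]
 [-0.005  0.005 -1.   ]]
q [-0.267  0.506 -0.086  1.694  0.046  0.937  1.41 ]
tool mm [ 1.3 -1.3  0.4]
rot units [ 0.04  0.06 -2.66]
```

Call:
{"api": "step_arm", "payload": {
  "motion": [
    [0,-0.5,0,0,0,-0.9,0],
    [0,0,0,0,0,-0.9,0],
    [0,0,0,0,0,-0.75,0],
    [0,0,0,0,0,0,0],
    [0,0,0,0,0,0,0]
  ]
}}

```text
time: 19.65
ee_pos: [0.5459, 0.1614, 0.1994]
ee_rot: [-0.238, 0.971, 0.004, 0.003]
contact_force: [-0.9, 0.3, 0.9]
opening: 0.0138
```

```bash
python3 - <<'E'
from h import *
err([.545,.1595,.199],np.radians(117.9)); print(arm.state()['torque'])
E
```

```text
t 19.65 p [0.5459 0.1614 0.1994] F [-0.9  0.3  0.9] op 0.0138
[[-0.887 -0.462  0.003]
 [-0.462  0.887  0.009]
 [-0.007  0.006 -1.   ]]
q [-0.217  0.51  -0.161  1.692  0.088  0.941  1.641]
tool mm [ 1.7 -1.2  0.3]
rot units [ 0.06  0.07 -0.07]
[-0.06542935  0.01827703 -0.05705462]
```

Within 0.4° of the target angle. I'll release, rise and check.

Call:
{"api": "step_arm", "payload": {
  "motion": [
    [0,0,0,0,0,0,0.6],
    [0,0,0,0,0,0,0.6],
    [0,0,0,0,0,0,0.6],
    [0,0,0,0,0,0,0.6],
    [0,0,-15,0,0,0,0.6],
    [0,0,-30,0,0,0,0.6],
    [0,0,-45,0,0,0,0.6],
    [0,0,-45,0,0,0,0.6]
  ]
}}

```text
time: 20.45
ee_pos: [0.5418, 0.1582, 0.3308]
ee_rot: [-0.236, 0.972, 0.002, -0.007]
contact_force: [0.5, -0.4, -0.5]
opening: 0.056
```

Call:
{"api": "step_arm", "payload": {
  "motion": [
    [0,0,-40,0,0,0,0.6],
    [-20,0,0,0,0,0.9,0.6],
    [0,0,0,0,0,0.9,0.6],
    [0,0,0,0,0,0.9,0.6],
    [0,0,0,0,0,0.9,0.6],
    [0,0,0,0,0,0.9,0.6],
    [0,0,0,0,0,0,0.6],
    [0,0,0,0,0,0,0.6]
  ]
}}

```text
time: 21.25
ee_pos: [0.5633, 0.1684, 0.3818]
ee_rot: [0.006, 1.0, 0.003, 0.002]
contact_force: [-0.6, 0.0, 0.1]
opening: 0.0557
```

```bash
python3 - <<'E'
from h import *
st()
w=img('wrist'); P=cloud(w); t=img('top'); s=img('side')
k=(abs(P[...,0]-.545)<.045)&(abs(P[...,1]-.160)<.045)&(P[...,2]>.215)&(P[...,2]<.235)
Q=np.float32(P[k][:,:2]); r=cv2.minAreaRect(Q); f=cv2.fitLine(Q,cv2.DIST_L2,0,.01,.01).ravel(); print(k.sum(),r,'line deg',np.degrees(np.arctan2(f[1],f[0]))%180)
g=w['frame'].min(2).astype(int); wh=P[k&(g>85)]; print('white',len(wh),wh.mean(0) if len(wh) else '')
for n,d in(('top',t),('side',s)):
    L=cloud(d); m=(abs(L[...,0]-.538)<.075)&(abs(L[...,1]+.25)<.075); q=L[m]
    a=q[(q[:,2]>.07)&(q[:,2]<.1)]; b=q[(q[:,2]>.045)&(q[:,2]<.063)]; print(n,'tabs',len(a),a.mean(0) if len(a) else '', 'lid top',len(b),np.median(b,axis=0) if len(b) else '')
y,x=np.argwhere(k).mean(0).astype(int)
a=cv2.resize(w['frame'][max(y-45,0):y+45,x-45:x+45],(400,400)); b=cv2.resize(s['frame'][180:370,190:350],(337,400))
cv2.imwrite('pics/fin.png',cv2.cvtColor(np.clip(np.hstack([a,b])*1.3,0,255).astype('uint8'),4))
for n,d0,d1 in(('top','top0.npz',t),('side','side0.npz',s)):
    A=cloud(dict(np.load(d0)));B=cloud(d1)
    for nm,c,z in(('tin',(.80,-.03),.14),('mug',(.487,-.086),.09),('cups',(.36,.496),.163),('jar',(.575,-.45),.12)):
        m=[np.median(Z[(abs(Z[...,0]-c[0])<.07)&(abs(Z[...,1]-c[1])<.07)&(abs(Z[...,2]-z)<.012)],axis=0) for Z in(A,B)]; print(n,nm,np.round(m[1]-m[0],3))
E
```

```text
t 21.25 p [0.5633 0.1684 0.3818] F [-0.6  0.   0.1] op 0.0557
[[-1.     0.012  0.003]
 [ 0.012  1.     0.007]
 [-0.003  0.007 -1.   ]]
q [-0.289  0.409 -0.059  1.323  0.018  1.404  1.214]
646 ((0.5450125932693481, 0.16010574996471405), (0.057149458676576614, 0.014546679332852364), 25.310216903686523) line deg 25.274982
white 114 [0.53633985 0.15364915 0.22256029]
top tabs 36 [ 0.539344   -0.24000967  0.08333558] lid top 592 [ 0.5384391  -0.24834182  0.05474498]
side tabs 117 [ 0.5368916  -0.2481162   0.08212871] lid top 1086 [ 0.53685735 -0.25282632  0.05492951]
top tin [-0. -0.  0.]
top mug [ 0.001 -0.002  0.002]
top cups [-0. -0.  0.]
top jar [ 0. -0. -0.]
side tin [-0. -0.  0.]
side mug [0.002 0.001 0.   ]
side cups [-0.001 -0.001 -0.001]
side jar [-0.  0. -0.]
```

View pics/fin.png

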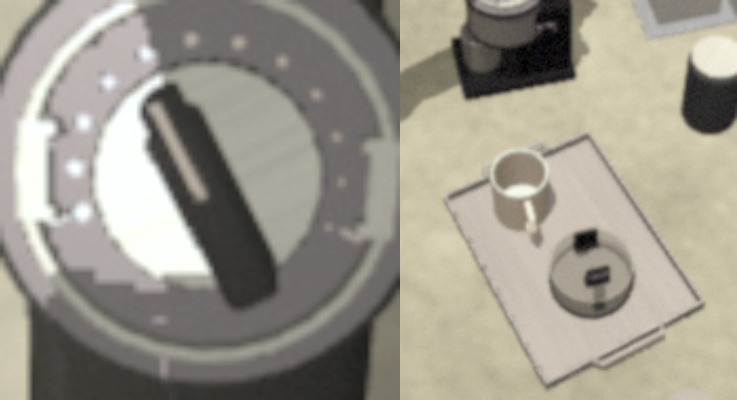

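The index points at the eighth dot (147,54) from the fine bar, which is click 7 counting the stop as zero. The lid stands flat on the tray with its top at 0.055 m, exactly 4 + 51 mm, and the other objects checked haven't moved. I'll hand in.

```bash
python3 -c "
from cell import arm
print(arm.hand_in(), arm.state()['time'])"
```

```text
the job is handed in; nothing more can be done
the job is handed in; nothing more can be done
```

The lid is off and standing upright on the steel tray, and the coarseness dial is set to the seventh click. I handed the job in at about 21 s of the 64 s allowed; it reports no verdict.

- **Lid:** I squeezed both tabs, lifted it straight up and set it down on the free half of the tray. The force sensor peaked at about 28 N on touchdown, against the 60 N limit. Afterwards its flat top measured 54.7 to 54.9 mm above the table in two cameras, where 55 mm means it is resting on the tray floor. It is about 55 mm from the tray's centre. I judged the tilt only from the pictures and these heights, and it looked flat.
- **Dial:** It started at click 3 and I turned it 80° anticlockwise. After letting go, the index lines up with the eighth dot from the fine stop, which is click 7. The camera put the turn at 77 to 78° and the final bar angle at 205.3°, against 207.9° expected from the first reading. I took that as measuring error, since the dial settles only in 20° steps.
- **Other items:** The mug, tin, paper cups and jar measured within about 3 mm of where they started. I did not measure the grounds cup or the spoon. In the last picture the cup still stands on the foot, and the arm never went near the spoon.
- **Arm:** It finished clear, about 16 cm above the dial, with no contact force.

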